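Start the ultrasonic cleaner on a basket of rings

TASK

Stand the dipping basket of rings flat on the floor of the ultrasonic cleaner's tank and let go of it, then shut the lid all the way. Only then start the cleaner: push the large round button fully down and let it come back up. Do not press the small button, and leave the other things on the bench where they are.

Things in the scene. Friction and masses are not known exactly. Their poses are not given: they have to be found in the camera images.
- cleaner: Ultrasonic cleaner, fixed: open steel tank 136 (x) x 180 (y) x 120 mm high, walls and floor 10 mm thick. Origin: centre of the tank's underside, on the bench. A grey ledge 85 mm high with the two buttons adjoins its -x side (x -138 to -68 mm, full length in y). The lid is hinged on the +x rim. Its +x points roughly to the robot's right, its +y away from the robot.
- lid (a joint): Angle of the flat steel lid (136 x 180 x 8 mm): 0 shut on the rim, pi/2 upright, up to 1.9 leaning back. It starts open and its stiff hinge (about 0.22 N m of friction) keeps it at any angle, so it must be pushed all the way.
- lid_hinge (a point): Point on the lid's hinge axis, in the middle of the +x rim, 120 mm above the bench, level with the lid's underside. The axis runs along the cleaner's y; the lid reaches 136 mm from it.
- lid_handle (a point): Grip point of the black knob on the lid's outer face (28 mm in diameter, 43 mm tall, its axis 30 mm from the lid's free edge, midway along y); this point is 35 mm out from the lid's outer face.
- start (a joint): Travel of the large start button: 0 released, 0.008 m fully down. A spring pushes it up (6 N when fully down).
- start_top (a point): Centre of the top face of the large start button, a plain steel disc 38 mm in diameter in a black collar 54 mm across, on the ledge, 104 mm to -x and 35 mm to +y of the tank's centre; it stands about 109 mm above the bench when released and is pressed straight down.
- drain (a joint): Travel of the small button, 0 released, 0.006 m fully down. Not to be pressed.
- drain_top (a point): Centre of the top face of the small button, a steel disc 20 mm in diameter in a 36 mm collar on the same ledge, 80 mm from the start button.
- basket: Loose slotted steel basket holding silver rings, 104 (x) x 76 (y) mm, walls 40 mm high. Stirrup handle: a level bar 10 mm thick along the basket's y (y -36 to 36 mm, x = 0), its axis 85 mm above the underside, with an upright at each end; overall height 90 mm. Origin: centre of the underside; z up. About 0.25 kg.
- charcoal: Loose black charcoal block 110 x 65 x 32 mm; origin at the centre of its underside. Leave alone.
- block: Loose square steel bench block 85 x 85 x 22 mm; origin at the centre of its underside. Leave alone.
- jar: Loose glass jar with a white cap, 72 mm in diameter, 95 mm tall; origin at the centre of its underside. Leave alone.
- bottle: Loose white plastic bottle with a black cap, 56 mm in diameter, 150 mm tall, standing close by the ledge's far end; origin at the centre of its underside. Leave alone.
- hammer: Loose hammer 240 mm long lying along its x, wooden handle to -x; origin on the bench under its middle. Leave alone.
- pliers: Loose pliers 140 mm long, 12 mm thick, lying along their x; origin on the bench under the middle. Leave alone.
- torch: Hand torch, a steel can 56 mm in diameter and 95 mm tall with a black head and brass nozzle (137 mm overall), standing on the white soldering board; origin at the centre of its underside. Leave alone.
Mind the look-alikes: they are no part of the job. What is shaped like the basket but brown, green or pink is not meant.

How it is judged:
By the outcome, as a careful person would: the job done as asked, in the order asked, and still so for the second after the job is handed in, with the robot touching nothing.
It also fails if it takes over 61 s, if anything falls off the work surface, if the arm or the gripper's body presses on something with over 40 N, if the wrist force passes 120 N, or if a joint passes its speed limit or range.

ROBOT

A 6-joint arm with a two-finger parallel gripper is mounted at the origin on the work surface. World frame = base frame: x ahead of the robot, y to its left, z up, the work surface at z = 0. Lengths are in m, angles in rad, forces in N, time in s.
With the tool pointing down it reaches from about 0.25 to 0.725 m from the base axis. Payload 4 kg.
Tool frame: the origin (TCP) lies midway between the tips of the shut fingers; the grasp point (between the pads) lies 19 mm behind it (bot.grip_depth is the distance from the TCP to the grasp point, in m); z points along the fingers, y is the line along which they close (so a half turn about z gives the same grasp; the last joint's range is limited). The gripper opens to 85 mm and grips with 20 to 120 N. Pads are 22 mm wide; open, the fingers measure 114 mm over their backs; the gripper's body (76 mm by 85 mm) begins 54 mm behind the grasp point. The pads swing forward as they close: fully open they stand 13 mm farther back than shut.
Start: joints at [1.331, 0.241, 0.005, 1.335, 0, 1.571], TCP at [0.119, 0.486, 0.231] pointing down, gripper open.
Joint ranges: [-2.72, 2.72], [-1.05, 1.87], [-1.09, 1.28], [-1.99, 2.15], [-1.42, 1.44], [-3.14, 3.14]. Speed limits (rad/s): [2.79, 2.79, 3.14, 3.14, 3.14, 3.14].

INTERFACE

Orientations are given as a unit quaternion [x, y, z, w].
In Python, from workcell import bot gives the robot as it stands.
- The arm moves only by the shell command python3 -m creep 'ROWS'. ROWS is JSON, one flat list of numbers, 5 for each row, row after row: the shift along the world's x, y, z in m, then the turn about the world's z in rad, then the finger opening in m, from 0 to 0.0854. In form: [x, y, z, twist, claw, x, y, z, twist, claw, ...]. A call has 1 to 10 rows; each row is the pose to reach, as a shift and turn from the pose commanded when the call began; what a row does not reach only later rows make up. A row lasts 1/12 s, in which the tool goes at most 41.7 mm and 7.16 degrees, less where a joint would pass 70% of its speed; a pose out of reach is approached as far as the arm can. A call with a gripper value outside its range is refused whole. The fingers move at their own pace and stop on an object; the grip force is fixed at half the most. Time passes only in rows, so rows that repeat a pose let the fingers close. It gives the time, the measured TCP pose, the force, the opening and the grip force at its end, in the units of the state.
- bot.get_obs(): the state, without advancing time (a new reading comes with each control period).
- bot.camera(name): name is "side" or "top" or "wrist"; returns a dict with "pixels" (420x560x3 uint8, red, green, blue), "camera_matrix" (3x3 intrinsics, pixels), "extrinsics" (4x4, takes a point from world to camera coordinates); the wrist camera has in their place "T_tool_cam" (4x4, takes a point from camera to tool coordinates, whose origin is the TCP and whose axes are the flange's). Camera axes: x right, y down, z forward; pixel columns grow to the right and rows downward; lengths in m; the calibration is good to about 2 mm. A picture is of the moment at which its call begins: read the wrist's pose just before it. There is no depth.
- bot.job_done(): hands the job in; it is judged then, once.
Trained networks look in the newest picture that a camera, given by its name, has taken for a name from the list of things; names that differ only in an ending like _2 or _b are one class to them, and where a whole thing is asked for, a point or a joint stands for the part that bears it (a point fixed in the world has none). Each returns a list of dicts, best first, with "score" (0 to 1); they miss things now and then, are a little off and sometimes report something else, mostly with a low value. They report only what shows in the picture. A call takes as long as a camera call. They do not tell look-alikes from the thing itself.
- bot.look_for(camera, thing): "centre" ([column, row] as shares, 0 to 1, of the picture: columns of its width, rows of its height, amid what is visible of it).
- bot.place_of(camera, thing): "centre" ([column, row] as shares, 0 to 1, of the picture: columns of its width, rows of its height: a listed point, or the origin of a listed thing).
The state is a dict: "clock": time; "joint_pos": joint angles; "joint_vel": joint speeds; "tau": joint torques, N m; "eef_pos": TCP position; "tool_rot": TCP orientation; "ft_force": force on the tool from outside, world axes, zero at the start; "ft_torque": the same for the moment, N m; "grip_width": finger opening in m; "grasp_force": force on a finger pad.
Only numpy, scipy, OpenCV 4.12 (cv2) and the standard library are available. Lean on these libraries where they do the work, as an engineer would, in place of code of your own. Each camera call takes 0.05 s, during which the arm holds its last target. There are 200 camera calls.

## Working session

There is one attempt and no reset: what is moved stays moved. The work goes in short steps, Python scripts to look and compute and a shell command to move; the robot and the scene stay as the last step left them, time stands still between calls to the robot, and variables do not carry over. Pictures are saved under pics/ and viewed, at most 10 in all, crops included, and the job is handed in when it is done.

```bash
mkdir -p pics; cat > h.py <<'E'
import numpy as np, cv2
from workcell import bot
def shot(n,f=None):
    c=bot.camera(n)
    if f: cv2.imwrite('pics/'+f,c['pixels'][:,:,::-1])
    return c
def ray(c,uv):
    K=np.array(c['camera_matrix']);E=np.array(c['extrinsics'])
    d=np.linalg.inv(K)@[uv[0],uv[1],1]
    R=E[:3,:3];return -R.T@E[:3,3],R.T@d
def atz(c,uv,z):
    o,d=ray(c,uv);return o+d*(z-o[2])/d[2]
def proj(c,p):
    K=np.array(c['camera_matrix']);E=np.array(c['extrinsics'])
    q=K@(E[:3,:3]@np.array(p)+E[:3,3]);return q[:2]/q[2]
def tri(c1,u1,c2,u2):
    o1,d1=ray(c1,u1);o2,d2=ray(c2,u2)
    d1/=np.linalg.norm(d1);d2/=np.linalg.norm(d2)
    A=np.stack([d1,-d2],1);s=np.linalg.lstsq(A,o2-o1,rcond=None)[0]
    a=o1+s[0]*d1;b=o2+s[1]*d2;return (a+b)/2,np.linalg.norm(a-b)
E
python3 - <<'E'
from h import *
C={n:shot(n,n+'1.png') for n in('top','side')}
for n in C:
    print(n,np.round(-np.array(C[n]['extrinsics'])[:3,:3].T@np.array(C[n]['extrinsics'])[:3,3],3))
    for t in 'cleaner lid_hinge lid_handle start_top drain_top basket jar bottle torch block charcoal hammer pliers'.split():
        print(t,[(np.round(np.array(r['centre'])*[560,420],1).tolist(),round(r['score'],2)) for r in bot.place_of(n,t)][:4])
print(bot.get_obs())
E
```

```text
top [ 0.329 -0.046  1.327]
cleaner [([324.8, 203.8], 0.59)]
lid_hinge [([355.8, 198.4], 0.62)]
lid_handle [([380.2, 198.1], 0.84)]
start_top [([296.0, 178.2], 0.63)]
drain_top [([288.5, 199.7], 0.55), ([167.7, 195.2], 0.2)]
basket [([216.6, 232.8], 0.79), ([212.7, 286.6], 0.76), ([161.4, 299.0], 0.71), ([320.7, 277.5], 0.63)]
jar [([161.3, 240.8], 0.9)]
bottle [([304.9, 157.7], 0.62)]
torch [([230.4, 138.0], 0.68)]
block [([382.3, 200.4], 0.71), ([165.9, 193.0], 0.69)]
charcoal [([213.1, 190.0], 0.67)]
hammer [([298.2, 179.2], 0.62), ([397.7, 297.8], 0.55)]
pliers [([268.7, 263.9], 0.7)]
side [ 0.093 -0.848  1.218]
cleaner [([309.2, 269.7], 0.62)]
lid_hinge [([227.5, 253.7], 0.36)]
lid_handle [([329.6, 259.2], 0.72)]
start_top [([308.1, 217.1], 0.57)]
drain_top [([284.0, 228.2], 0.42)]
basket [([189.3, 230.4], 0.83), ([237.2, 298.1], 0.81), ([162.0, 200.2], 0.67)]
jar [([209.0, 177.4], 0.86)]
bottle [([339.9, 234.5], 0.6)]
torch [([312.5, 182.1], 0.89)]
block [([243.0, 163.0], 0.66), ([256.5, 374.8], 0.51)]
charcoal [([268.0, 189.6], 0.73)]
hammer [([257.6, 373.7], 0.6)]
pliers [([228.7, 253.1], 0.67)]
{'clock': 1.4, 'joint_pos': array([1.33097223e+00, 2.40617741e-01, 4.99433370e-03, 1.33519942e+00,
       1.20203592e-05, 1.57080163e+00]), 'joint_vel': array([-0.00048692, -0.00046674,  0.00185943,  0.00070771, -0.00023146,
       -0.00011392]), 'tau': array([-4.01771576e-04, -3.72205138e+01,  2.52690339e+01,  1.40781016e-03,
       -4.23878225e-05, -6.58920513e-06]), 'eef_pos': array([0.11876157, 0.48568761, 0.23129543]), 'tool_rot': array([ 1.19627518e-01,  9.92818844e-01, -1.24347072e-05, -7.55187376e-06]), 'ft_force': array([-0.42283109,  0.39844717, -1.07289792]), 'ft_torque': array([-0.04198587, -0.00851643,  0.01286144]), 'grasp_force': 0.0, 'grip_width': 0.08531485444811869}
```

View pics/top1.png

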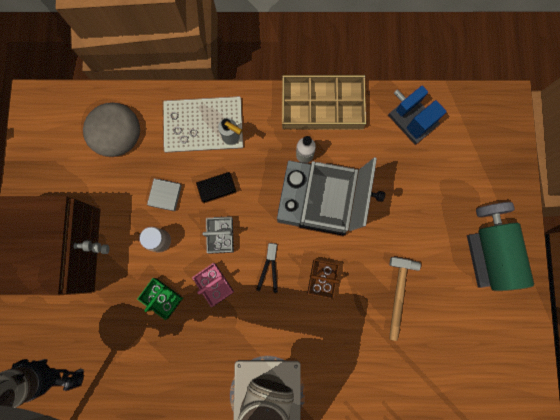

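View pics/side1.png

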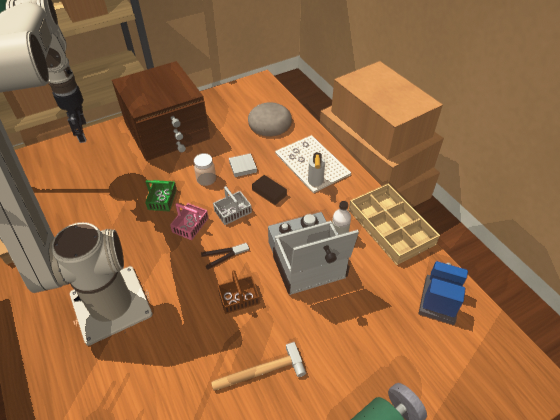

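The top view shows the silver basket at about (217,234), with brown, green and pink look-alikes. The cleaner is at (330,197), its lid open to the right with the knob at (379,196), the start button at (296,178) and the drain button at (291,205). Next I'll measure these.

```bash
python3 - <<'E'
from h import *
T=shot('top');S=shot('side')
p=lambda *a:print(*[np.round(x,4) if not isinstance(x,str) else x for x in a])
p('basket z0 top',atz(T,(216.6,232.8),0),'tri',*tri(T,(216.6,232.8),S,(237,205)))
r=[np.array(x['centre'])*[560,420] for x in bot.place_of('side','basket')];print(r)
p('basketorig proj in side',proj(S,atz(T,(216.6,232.8),0)))
st=atz(T,(296,178.2),.109);dr=atz(T,(291,204),.105)
p('start',st,'side',atz(S,(308.1,217.1),.109),'drain',dr,atz(S,(284,228.2),.105),np.linalg.norm(st-dr))
p('cleaner',atz(T,(324.8,203.8),0),atz(S,(309.2,269.7),0)); p('hinge',atz(T,(355.8,198.4),.12))
p('handle',*tri(T,(380.2,198.1),S,(329.6,259.2)))
a=T['pixels'][160:280,190:260];b=S['pixels'][170:240,195:270]
c=T['pixels'][130:250,260:400]
f=lambda i,w,h:cv2.resize(i,(w,h),interpolation=cv2.INTER_CUBIC)
out=np.hstack([f(T['pixels'][205:260,190:245],400,400),f(S['pixels'][180:230,205:255],400,400)])
cv2.imwrite('pics/b.png',out[:,:,::-1])
cv2.imwrite('pics/c.png',f(c,700,600)[:,:,::-1])
E
```

```text
basket z0 top [0.471  0.1581 0.    ] tri [0.4772 0.1528 0.0178] 0.0169
[array([190.792, 227.094]), array([161.728, 201.684]), array([238.112, 296.016]), array([232.624, 210.   ])]
basketorig proj in side [232.6411 208.5769]
start [ 0.6186 -0.084   0.109 ] side [ 0.6231 -0.0772  0.109 ] drain [ 0.5436 -0.0697  0.105 ] [ 0.539  -0.0758  0.105 ] 0.0765
cleaner [ 0.563 -0.177  0.   ] [ 0.5675 -0.1828  0.    ]
hinge [ 0.5577 -0.2533  0.12  ]
handle [ 0.542  -0.3005  0.2193] 0.0045
```

View pics/b.png

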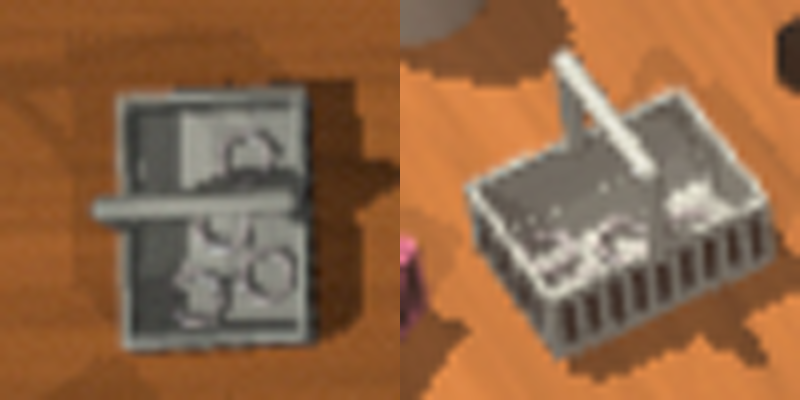

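View pics/c.png

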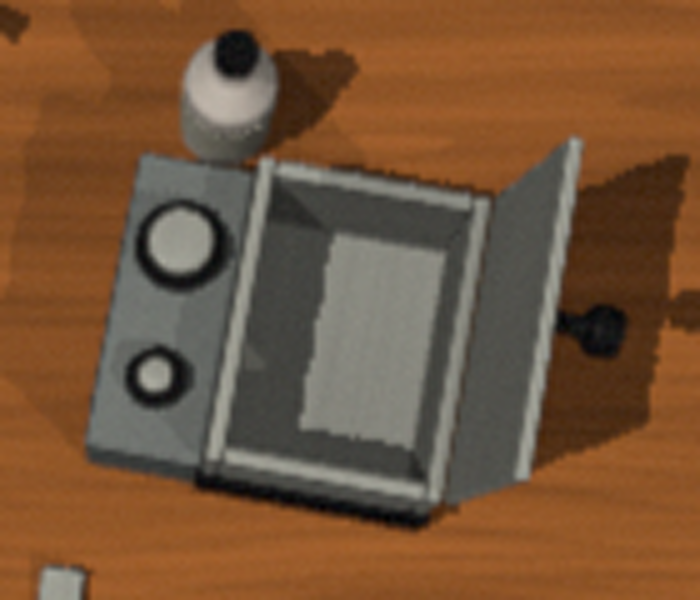

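The first crop puts the silver basket's bar along world y, with its ends at about (95,211) and (300,200), so the basket is nearly square to the world axes. The second shows the tank rim's corners, the empty floor, and the lid leaning slightly past upright. Next I'll fit the poses.

```bash
python3 - <<'E'
from h import *
from scipy.optimize import least_squares
T=shot('top')
def fit(obj,px,x0):
    def f(v):
        c,s=np.cos(v[2]),np.sin(v[2])
        return np.concatenate([proj(T,[v[0]+c*a-s*b,v[1]+s*a+c*b,z])-u for (a,b,z),u in zip(obj,px)])
    r=least_squares(f,x0,loss='soft_l1');print(np.round(r.x,4),'deg',np.degrees(r.x[2]).round(1),'\n',r.fun.reshape(-1,2).round(1).tolist());return r.x
pc=(np.array([(262,160),(490,200),(437,503),(205,460),(181,240),(155,376)])+.5)/5-.5+[260,130]
c=fit([(-.068,.09,.12),(.068,.09,.12),(.068,-.09,.12),(-.068,-.09,.12),(-.104,.035,.109),(-.104,-.045,.106)],pc,[.56,-.18,-1.7])
s=400/55
pb=(np.array([(117,92),(307,88),(317,348),(125,352),(95,211),(303,200)])+.5)/s-.5+[190,205]
b=fit([(.052,.038,.04),(.052,-.038,.04),(-.052,-.038,.04),(-.052,.038,.04),(0,.036,.087),(0,-.036,.087)],pb,[.47,.158,0])
R=np.array([[np.cos(c[2]),-np.sin(c[2])],[np.sin(c[2]),np.cos(c[2])]])
for n,q in dict(hinge=(.068,0),start=(-.104,.035),pushstart=(.13,-.045),pushend=(-.04,-.045)).items(): print(n,np.round(c[:2]+R@q,4))
E
```

```text
[ 0.5662 -0.1786 -1.7577] deg -100.7 
 [[-0.4, -0.8], [0.6, -0.1], [0.8, 0.6], [-0.5, 0.1], [-0.2, 0.1], [-0.2, -0.1]]
[0.4613 0.1436 0.0514] deg 2.9 
 [[0.6, 0.8], [-0.3, 0.2], [-0.6, -1.0], [0.3, -0.3], [1.9, -0.0], [-1.8, 0.3]]
hinge [ 0.5536 -0.2455]
start [ 0.6199 -0.0829]
pushstart [ 0.4979 -0.298 ]
pushend [ 0.5294 -0.131 ]
```

```bash
python3 -m creep '[0.34,-0.34,0,-1.28,0.0854,0.34,-0.34,0,-1.28,0.0854,0.34,-0.34,0,-1.28,0.0854,0.34,-0.34,0,-1.28,0.0854,0.34,-0.34,0,-1.28,0.0854,0.34,-0.34,0,-1.28,0.0854,0.34,-0.34,0,-1.28,0.0854,0.34,-0.34,0,-1.28,0.0854,0.34,-0.34,0,-1.28,0.0854,0.34,-0.34,0,-1.28,0.0854]'
python3 - <<'E'
from h import *
T=shot('top');S=shot('side')
print(tri(T,(217.3,233.2),S,(230.7,194.3)), proj(S,[.4613,.1436,.087]))
o=bot.get_obs();print(o['eef_pos'],o['tool_rot'])
E
```

```text
clock: 2.43
eef_pos: [0.4146, 0.1893, 0.2316]
tool_rot: [0.68, 0.733, 0.0, 0.0]
ft_force: [-0.1, 0.6, 0.0]
grip_width: 0.0854
grasp_force: 0.0
(array([0.46187004, 0.14133722, 0.09176967]), np.float64(0.003844786778649259)) [229.7792417  195.03267931]
[0.41711541 0.18698313 0.23133915] [6.81869178e-01 7.31473167e-01 3.63699355e-04 1.13928461e-03]
```

```bash
python3 -m creep '[0.03,-0.03,0,-0.02,0.0854,0.044,-0.044,0,-0.02,0.0854,0.044,-0.044,-0.04,-0.02,0.0854,0.044,-0.044,-0.08,-0.02,0.0854,0.044,-0.044,-0.11,-0.02,0.0854,0.044,-0.044,-0.14,-0.02,0.0854,0.044,-0.044,-0.155,-0.02,0.0854,0.044,-0.044,-0.165,-0.02,0.0854,0.044,-0.044,-0.165,-0.02,0.0854]'
python3 - <<'E'
from h import *
print(bot.get_obs()['eef_pos'],bot.get_obs()['tool_rot'])
S=shot('side');W=shot('wrist')
f=lambda i,w,h:cv2.resize(i,(w,h),interpolation=cv2.INTER_CUBIC)
cv2.imwrite('pics/g.png',np.hstack([f(S['pixels'][140:240,180:280],400,400),f(W['pixels'],400,300).copy() if 0 else f(W['pixels'],400,400)])[:,:,::-1])
E
```

```text
clock: 3.28
eef_pos: [0.4548, 0.1471, 0.0638]
tool_rot: [0.685, 0.729, -0.002, -0.002]
ft_force: [0.1, 1.2, 0.1]
grip_width: 0.0857
grasp_force: 0.0
[0.45476322 0.14709281 0.06378328] [ 0.68455303  0.72895746 -0.0024309  -0.00150418]
```

View pics/g.png

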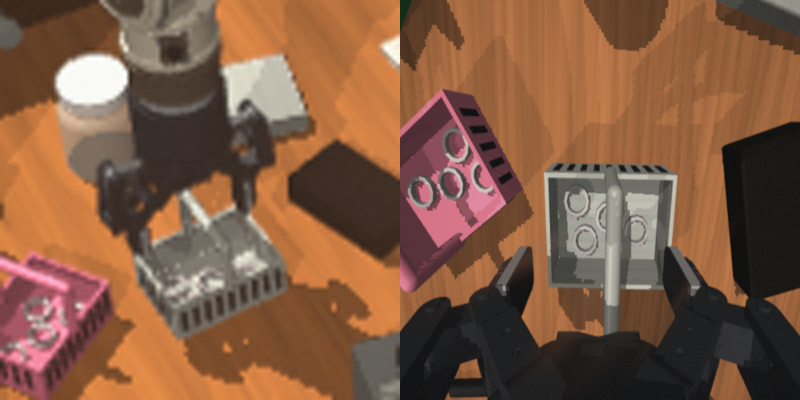

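The bar sits between the open fingers, slightly toward the right one: column 614, with the finger middle near 598. I'll nudge to centre it, close, and lift.

```bash
python3 -m creep '[0.006,-0.003,0.001,0,0.0854,0.006,-0.003,0.001,0,0,0.006,-0.003,0.001,0,0,0.006,-0.003,0.001,0,0,0.006,-0.003,0.001,0,0,0.006,-0.003,0.001,0,0,0.006,-0.003,0.001,0,0,0.006,-0.003,0.001,0,0]'
```

```text
clock: 4.05
eef_pos: [0.4637, 0.1442, 0.0674]
tool_rot: [0.685, 0.728, 0.0, 0.0]
ft_force: [1.4, 0.6, -0.3]
grip_width: 0.008
grasp_force: 58.4
```

```bash
python3 -m creep '[0,0,0.04,0,0,0,0,0.08,0,0,0,0,0.12,0,0,0,0,0.16,0,0,0.005,-0.02,0.17,-0.02,0,0.015,-0.055,0.17,-0.06,0,0.025,-0.09,0.17,-0.1,0,0.036,-0.125,0.17,-0.14,0,0.048,-0.16,0.17,-0.18,0,0.058,-0.19,0.17,-0.22,0]'
python3 -m creep '[0.01,-0.035,0,-0.028,0,0.02,-0.07,0,-0.028,0,0.03,-0.1,0,-0.028,0,0.04,-0.125,0,-0.028,0,0.044,-0.133,0,-0.028,0,0.044,-0.133,0,-0.028,0,0.044,-0.133,0,-0.028,0]'
python3 - <<'E'
from h import *
o=bot.get_obs();print(o['eef_pos'],o['tool_rot'])
S=shot('side');T=shot('top')
f=lambda i,w,h:cv2.resize(i,(w,h),interpolation=cv2.INTER_CUBIC)
cv2.imwrite('pics/h.png',np.hstack([f(S['pixels'][170:310,240:380],400,400),f(T['pixels'][140:250,270:380],400,400)])[:,:,::-1])
E
```

```text
clock: 4.88
eef_pos: [0.5211, -0.0481, 0.2365]
tool_rot: [0.762, 0.648, -0.001, -0.0]
ft_force: [1.0, 0.4, -2.8]
grip_width: 0.0078
grasp_force: 59.2
clock: 5.47
eef_pos: [0.5646, -0.1786, 0.2361]
tool_rot: [0.77, 0.638, -0.001, -0.001]
ft_force: [0.0, 1.0, -3.1]
grip_width: 0.0077
grasp_force: 59.2
[ 0.56463449 -0.17857474  0.2360784 ] [ 7.70249452e-01  6.37740810e-01 -5.02286740e-04 -1.47942621e-03]
```

View pics/h.png

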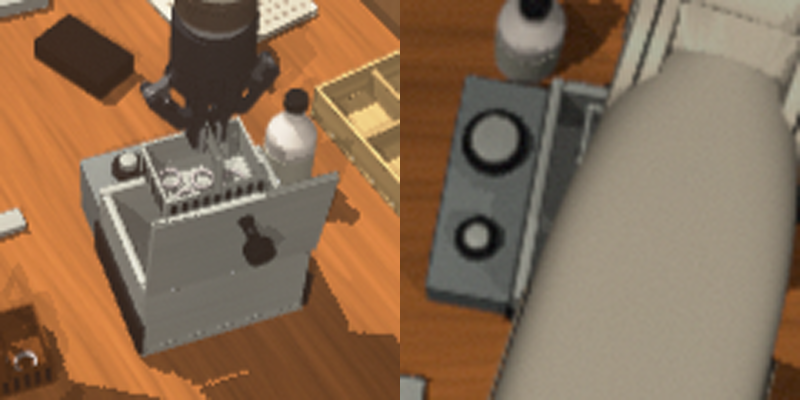

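The basket hangs level over the tank at the right heading. I'll lower it, slowing near the floor.

```bash
python3 -m creep '[0.001,0,-0.025,0,0,0.001,0,-0.05,0,0,0.001,0,-0.075,0,0,0.001,0,-0.1,0,0,0.001,0,-0.12,0,0,0.001,0,-0.135,0,0,0.001,0,-0.145,0,0,0.001,0,-0.15,0,0,0.001,0,-0.152,0,0]'
python3 -m creep '[0,0,-0.003,0,0,0,0,-0.005,0,0,0,0,-0.006,0,0,0,0,-0.006,0,0]'
```

```text
clock: 6.32
eef_pos: [0.5661, -0.1779, 0.085]
tool_rot: [0.77, 0.639, -0.0, -0.0]
ft_force: [-0.1, -0.3, -2.1]
grip_width: 0.0074
grasp_force: 59.1
clock: 6.65
eef_pos: [0.5667, -0.1791, 0.0798]
tool_rot: [0.77, 0.638, 0.0, 0.0]
ft_force: [0.5, -0.2, -2.5]
grip_width: 0.0076
grasp_force: 59.1
```

```bash
python3 -m creep '[0,0,-0.001,0,0,0,0,-0.001,0,0,0,0,-0.002,0,0,0,0,-0.002,0,0,0,0,-0.002,0,0]'
```

```text
clock: 7.07
eef_pos: [0.5668, -0.1791, 0.0777]
tool_rot: [0.77, 0.638, 0.0, 0.0]
ft_force: [0.5, -0.4, -1.7]
grip_width: 0.0078
grasp_force: 59.3
```

```bash
python3 -m creep '[0,0,-0.001,0,0,0,0,-0.001,0,0,0,0,-0.001,0,0,0,0,-0.001,0,0]'; python3 -m creep '[0,0,-0.001,0,0,0,0,-0.001,0,0,0,0,-0.001,0,0,0,0,-0.001,0,0]'
```

```text
clock: 7.4
eef_pos: [0.5675, -0.1793, 0.0772]
tool_rot: [0.77, 0.638, 0.001, 0.001]
ft_force: [1.9, -0.5, 1.2]
grip_width: 0.008
grasp_force: 59.7
clock: 7.73
eef_pos: [0.5679, -0.1794, 0.0769]
tool_rot: [0.77, 0.638, 0.001, 0.002]
ft_force: [2.9, -0.9, 4.8]
grip_width: 0.0079
grasp_force: 60.2
```

Contact with the floor is confirmed (net force now upward), so I'll open and rise straight up.

```bash
python3 -m creep '[0,0,0.001,0,0.06,0,0,0.001,0,0.06,0,0,0.001,0,0.06,0,0,0.001,0,0.06,0,0,0.001,0,0.06]'; python3 -m creep '[0,0,0.02,0,0.06,0,0,0.05,0,0.06,0,0,0.09,0,0.06,0,0,0.13,0,0.06,0,0,0.17,0,0.06,0,0,0.21,0,0,0,0,0.22,0,0,-0.03,0,0.22,0,0,-0.07,0,0.22,0,0]'
python3 - <<'E'
from h import *
o=bot.get_obs();print(o['eef_pos'],o['tool_rot'])
S=shot('side');T=shot('top')
for n in('top','side'):
  for t in('basket','lid_handle','lid_hinge'): print(n,t,[(np.round(np.array(r['centre'])*[560,420],1).tolist(),round(r['score'],2)) for r in bot.place_of(n,t)])
print(proj(T,[.5662,-.1786,.01]),proj(S,[.5662,-.1786,.01]),proj(S,[.5662,-.1786,.095]))
f=lambda i,w,h:cv2.resize(i,(w,h),interpolation=cv2.INTER_CUBIC)
cv2.imwrite('pics/i.png',np.hstack([f(S['pixels'][170:310,240:380],400,400),f(T['pixels'][140:250,270:380],400,400)])[:,:,::-1])
E
```

```text
clock: 8.15
eef_pos: [0.5657, -0.1787, 0.0757]
tool_rot: [0.77, 0.638, -0.0, -0.001]
ft_force: [0.5, -0.2, -0.1]
grip_width: 0.06
grasp_force: 0.0
clock: 8.9
eef_pos: [0.4983, -0.1791, 0.296]
tool_rot: [0.769, 0.639, 0.001, 0.001]
ft_force: [0.4, -0.7, 0.5]
grip_width: 0.0118
grasp_force: 0.0
[ 0.49827062 -0.17908367  0.29599192] [7.69483784e-01 6.38665432e-01 6.24322693e-04 8.84511201e-04]
top basket [([211.7, 284.1], 0.9), ([163.0, 294.9], 0.63), ([324.1, 202.3], 0.57)]
top lid_handle []
top lid_hinge []
side basket [([191.7, 225.6], 0.87), ([237.0, 298.1], 0.87), ([162.6, 201.0], 0.8)]
side lid_handle [([333.4, 254.6], 0.58)]
side lid_hinge [([317.2, 263.2], 0.9)]
[325.61647881 202.22985724] [308.26486293 267.03850443] [309.51357189 250.65187329]
```

View pics/i.png

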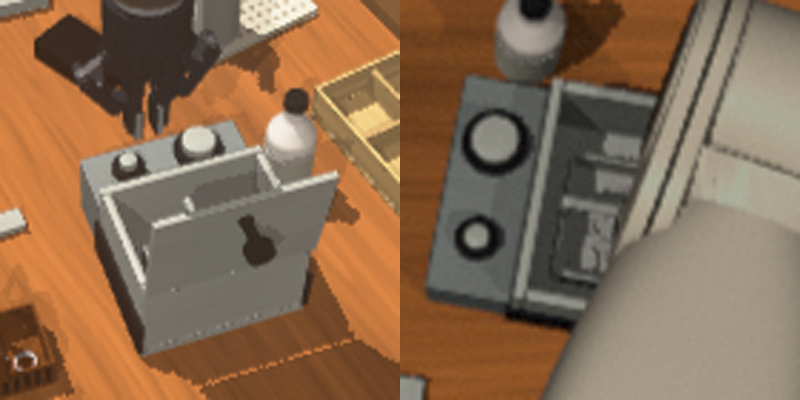

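The basket stands in the tank with its bar below the rim, and the gripper is clear. Now I'll take the closed fingers behind the lid, beside the knob.

```bash
python3 -m creep '[-0.003,-0.035,0,0,0,-0.006,-0.07,0,0,0,-0.01,-0.105,0,0,0,-0.012,-0.127,0,0,0,-0.012,-0.127,0,0,0,-0.012,-0.127,-0.035,0,0,-0.012,-0.127,-0.071,0,0,-0.012,-0.127,-0.071,0,0,-0.012,-0.127,-0.071,0,0]'
```

```text
clock: 10.05
eef_pos: [0.4834, -0.3046, 0.2232]
tool_rot: [0.77, 0.638, -0.001, -0.003]
ft_force: [0.1, -0.6, 0.9]
grip_width: -0.0002
grasp_force: 0.0
```

```bash
python3 -m creep '[0.004,0.02,0,0,0,0.007,0.038,0.003,0,0,0.01,0.052,0.005,0,0,0.012,0.067,0.004,0,0,0.015,0.081,0.003,0,0,0.018,0.094,-0.001,0,0,0.02,0.107,-0.006,0,0,0.02,0.107,-0.006,0,0]'
python3 - <<'E'
from h import *
o=bot.get_obs();print(o['eef_pos'],o['ft_force'])
S=shot('side')
f=lambda i,w,h:cv2.resize(i,(w,h),interpolation=cv2.INTER_CUBIC)
cv2.imwrite('pics/j.png',f(S['pixels'][150:310,220:380],500,500)[:,:,::-1])
E
```

```text
clock: 10.72
eef_pos: [0.5055, -0.1965, 0.2198]
tool_rot: [0.769, 0.639, 0.001, 0.0]
ft_force: [0.2, -0.6, 0.0]
grip_width: 0.0003
grasp_force: 0.0
[ 0.50549198 -0.19653486  0.21975986] [ 0.18884646 -0.63567709  0.04960567]
```

View pics/j.png

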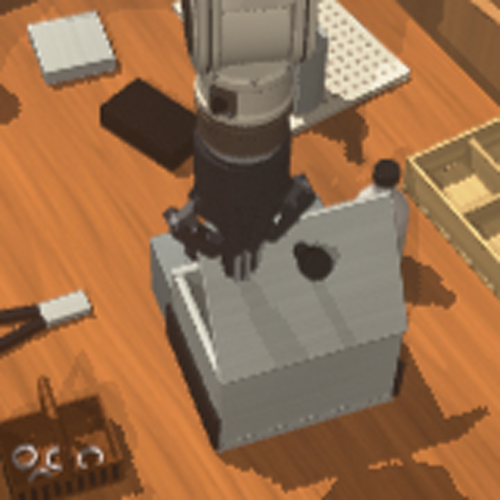

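The picture shows the lid swung to roughly 55 degrees, with the fingertips on its outer face clear of the knob. I'll continue the arc down until it shuts.

```bash
python3 -m creep '[0.003,0.012,-0.007,0,0,0.005,0.024,-0.016,0,0,0.007,0.033,-0.026,0,0,0.008,0.042,-0.037,0,0,0.01,0.049,-0.05,0,0,0.011,0.055,-0.063,0,0,0.012,0.059,-0.077,0,0,0.012,0.061,-0.09,0,0,0.012,0.061,-0.093,0,0,0.012,0.061,-0.094,0,0]'
```

```text
clock: 11.6
eef_pos: [0.5162, -0.1367, 0.1282]
tool_rot: [0.77, 0.638, 0.001, 0.0]
ft_force: [-9.1, 3.4, 29.7]
grip_width: -0.0002
grasp_force: 15.2
```

```bash
python3 -m creep '[0,0,-0.002,0,0,0,0,-0.004,0,0,0,0,-0.005,0,0,0,0,-0.005,0,0]'
```

```text
clock: 11.93
eef_pos: [0.5164, -0.1368, 0.128]
tool_rot: [0.77, 0.638, 0.002, 0.002]
ft_force: [-17.7, 5.4, 50.3]
grip_width: -0.0
grasp_force: 24.7
```

```bash
python3 -m creep '[0,0,0.03,0,0,0,0,0.065,0,0,0,0,0.1,0,0,0.03,0.016,0.1,0,0,0.06,0.031,0.1,0,0,0.09,0.047,0.1,0,0,0.104,0.054,0.1,0,0,0.104,0.054,0.1,0,0,0.104,0.054,0.1,0,0]'
python3 - <<'E'
from h import *
o=bot.get_obs();print(o['eef_pos'])
T=shot('top');S=shot('side')
for n,c in(('top',T),('side',S)):
  for t,z in(('lid_handle',.163),('start_top',.109),('drain_top',.105),('bottle',0)): print(n,t,[(np.round(atz(c,np.array(r['centre'])*[560,420],z),3).tolist(),round(r['score'],2)) for r in bot.place_of(n,t)])
f=lambda i,w,h:cv2.resize(i,(w,h),interpolation=cv2.INTER_CUBIC)
cv2.imwrite('pics/k.png',np.hstack([f(S['pixels'][170:310,240:380],400,400),f(T['pixels'][140:250,270:380],400,400)])[:,:,::-1])
E
```

```text
clock: 12.68
eef_pos: [0.6199, -0.0827, 0.218]
tool_rot: [0.77, 0.639, -0.001, -0.001]
ft_force: [0.1, -0.3, -0.4]
grip_width: -0.0001
grasp_force: 0.0
[ 0.61990781 -0.08273578  0.21798781]
top lid_handle [([0.573, -0.146, 0.163], 0.91)]
top start_top []
top drain_top []
top bottle []
side lid_handle [([0.584, -0.145, 0.163], 0.55)]
side start_top [([0.615, -0.089, 0.109], 0.38)]
side drain_top [([0.539, -0.068, 0.105], 0.39)]
side bottle [([0.733, -0.113, 0.0], 0.91), ([0.608, -0.183, 0.0], 0.31)]
```

View pics/k.png

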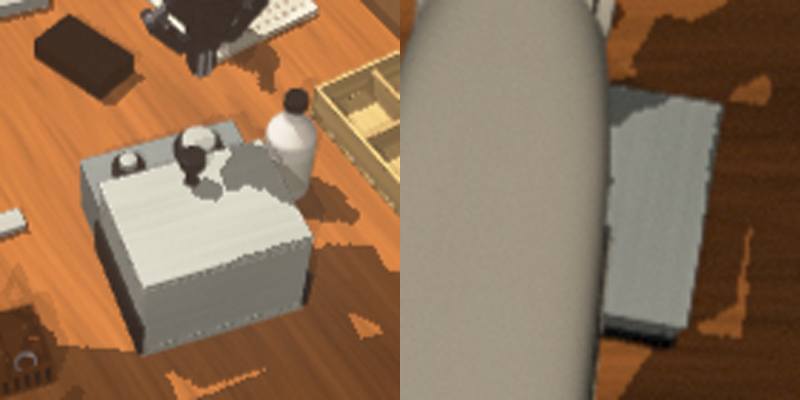

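The lid is shut flat, with the knob within 5 mm of its expected shut position. The fingers are over the start button and the bottle is well clear, so I'll press.

```bash
python3 -m creep '[0,0,-0.035,0,0,0,0,-0.07,0,0,0,0,-0.095,0,0,0,0,-0.105,0,0,0,0,-0.11,0,0,0,0,-0.114,0,0,0,0,-0.118,0,0,0,0,-0.12,0,0,0,0,-0.121,0,0,0,0,-0.121,0,0]'
```

```text
clock: 14.02
eef_pos: [0.6213, -0.0841, 0.1013]
tool_rot: [0.77, 0.638, 0.001, 0.001]
ft_force: [-2.7, 0.9, 6.4]
grip_width: -0.0
grasp_force: 2.8
```

```bash
python3 -m creep '[0,0,-0.002,0,0,0,0,-0.003,0,0,0,0,-0.004,0,0,0,0,-0.004,0,0]'
```

```text
clock: 14.35
eef_pos: [0.6214, -0.0842, 0.1009]
tool_rot: [0.77, 0.638, 0.002, 0.002]
ft_force: [-9.8, 1.2, 19.8]
grip_width: -0.0001
grasp_force: 10.1
```

The force jumped to 20 N with no further travel, so the button is at its stop. I'll rise and retreat toward the robot's left.

```bash
python3 -m creep '[0,0,0.01,0,0,0,0,0.03,0,0,0,0,0.07,0,0,0,0,0.11,0,0,0,0,0.15,0,0,-0.03,0.03,0.15,0,0,-0.06,0.06,0.15,0,0,-0.09,0.09,0.15,0,0,-0.12,0.12,0.15,0,0,-0.15,0.15,0.15,0,0]'
python3 -m creep '[-0.02,0.02,0,0,0,-0.02,0.02,0,0,0,-0.02,0.02,0,0,0]'
python3 - <<'E'
from h import *
T=shot('top');S=shot('side')
f=lambda i,w,h:cv2.resize(i,(w,h),interpolation=cv2.INTER_CUBIC)
cv2.imwrite('pics/l.png',np.hstack([f(S['pixels'][150:310,220:380],400,400),f(T['pixels'][120:260,250:390],400,400)])[:,:,::-1])
E
```

```text
clock: 15.18
eef_pos: [0.4727, 0.0645, 0.2464]
tool_rot: [0.77, 0.638, 0.002, 0.001]
ft_force: [0.1, 0.2, -0.5]
grip_width: -0.0001
grasp_force: 0.0
clock: 15.43
eef_pos: [0.4533, 0.0845, 0.2468]
tool_rot: [0.769, 0.639, 0.002, 0.001]
ft_force: [1.6, -0.3, -0.1]
grip_width: -0.0002
grasp_force: 0.0
```

View pics/l.png

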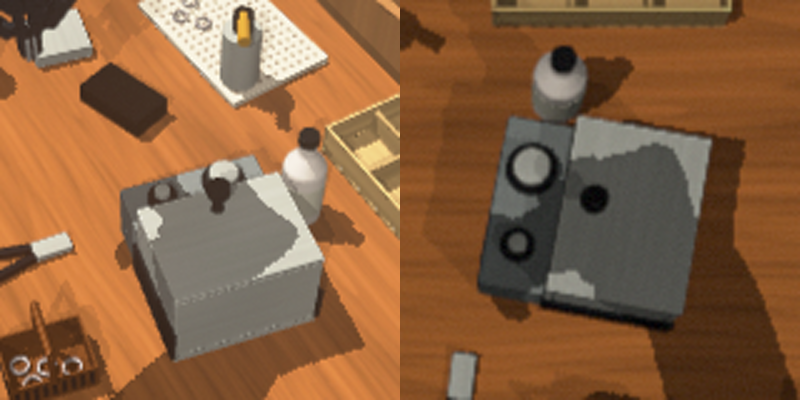

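The lid is shut, the button is back up, the bottle and the other things in view are where they were, and the robot touches nothing.

```bash
python3 -c "
from workcell import bot
print(bot.job_done())"
```

```text
the job is handed in; nothing more can be done
None
```

I stood the basket on the tank floor and let it go, shut the lid fully, then pressed the start button to its stop and let it come back up; the job was handed in at about 15.5 s, but no verdict was returned.

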